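# Shut the weights case

## Robot

A 6-joint arm with a two-finger parallel gripper is mounted at the origin on the work surface. World frame = base frame: x ahead of the robot, y to its left, z up, the work surface at z = 0. Lengths are in m, angles in rad, forces in N, time in s.
With the tool pointing down it reaches from about 0.325 to 0.875 m from the base axis. Payload 4.4 kg.
Tool frame: the origin (TCP) lies at the centre of the arm's flange, where the gripper is bolted on; the fingertips stand 173 mm ahead of it and the grasp point (between the pads) lies 155 mm ahead of it (tip_extent is the distance from the TCP to the fingertips, in m); z points along the fingers, y is the line along which they close (so a half turn about z gives the same grasp; the last joint's range is limited). The gripper opens to 85 mm and grips with 20 to 120 N. Pads are 22 mm wide; open, the fingers measure 114 mm over their backs; the gripper's body (76 mm by 85 mm) begins 54 mm behind the grasp point. The pads swing forward as they close: fully open they stand 13 mm farther back than shut.
Start: joints at [1.135, 0.207, 1.542, -0, 1.393, -0.15], TCP at [0.162, 0.552, 0.405] pointing down, gripper open.
Joint ranges: [-2.73, 2.73], [-0.86, 2.22], [0.23, 2.46], [-1.11, 4.25], [0.08, 2.63], [-2.82, 2.82]. Speed limits (rad/s): [2.79, 2.79, 3.14, 3.14, 3.14, 3.14].

## Interface

Orientations are given as a rotation vector (axis times angle).
In Python, from rig import state, read_camera, camera_params, hand_in, tip_extent gives the robot as it stands.
- The arm moves only by the shell command python3 -m pendant 'ROWS' [FORCE]. ROWS is JSON, a list of rows, each a list of 7 numbers: the turn, a rotation vector about the tool's x, y, z in rad, then the shift along the tool's x, y, z in m, then the opening, from -1 (shut) to 1 (fully open), so that 0 is half open. A call has 1 to 8 rows; each row is the pose to reach, as a shift and turn from the pose commanded when the call began, along the tool's axes at that moment; what a row does not reach only later rows make up. A row lasts 1/12 s, in which the tool goes at most 41.7 mm and 7.16 degrees, less where a joint would pass 70% of its speed; a pose out of reach is approached as far as the arm can. A call with a gripper value outside its range is refused whole. The fingers move at their own pace and stop on an object; FORCE is the grip in N (left out, the last holds). Time passes only in rows, so rows that repeat a pose let the fingers close. It gives the time, the measured TCP pose, the force, the opening and the grip force at its end, in the units of the state.
- state(): the state, without advancing time (a new reading comes with each control period).
- read_camera(name): name is "scene" or "side" or "wrist"; returns (picture, depth): 420x560x3 uint8, blue, green, red; 420x560 float32, m along the optical axis (not along the pixel's ray), 0 where there is no reading.
- camera_params(name): a dict with "fx", "fy", "cx", "cy" (pixels), "R" (3x3) and "t" (3): a world point X has camera coordinates R X + t; the wrist camera has in their place "hand_eye" (4x4, takes a point from camera to tool coordinates, whose origin is the TCP and whose axes are the flange's). Camera axes: x right, y down, z forward; pixel columns grow to the right and rows downward; lengths in m; the calibration is good to about 2 mm. A picture is of the moment at which its call begins: read the wrist's pose just before it. camera_params takes no time and is no camera call.
- hand_in(): hands the job in; it is judged then, once.
The state is a dict: "t": time; "joint_pos": joint angles; "dq": joint speeds; "joint_efforts": joint torques, N m; "position": TCP position; "tool_rot": TCP orientation; "ft_force": force on the tool from outside, world axes, zero at the start; "wrist_torque": the same for the moment, N m; "width": finger opening in m; "gripper_force": force on a finger pad.
Only numpy, scipy, OpenCV 4.12 (cv2) and the standard library are available. Lean on these libraries where they do the work, as an engineer would, in place of code of your own. Each camera call takes 0.05 s, during which the arm holds its last target. There are 200 camera calls.

## Task

Put the plywood case of brass weights to bed by pushing with the fingertips: first press the upright metal flap down flat over the weights, then push the open lid over from behind and press it fully shut. Lift and carry nothing, keep the case where it stands, and leave the weights and everything around the case undisturbed.

Things in the scene. Friction and masses are not known exactly. Their poses are not given: they have to be found in the camera images.
- case: Loose plywood case, 2.2 to 3.1 kg, with good grip on the table, open at the top: 190 (x) by 240 (y) by 75 mm high, walls 8 mm. Origin at the centre of its underside, z up. The lid is hinged along its +x side, the flap just inside its -x wall; both hinge lines run along its y. A hard push (more than about 10 N sideways) slides it. Two things stand beyond its -y end, from 130 mm off its origin; the space off its -x and +x sides is clear for about 90 mm or more.
- lid (a joint): Plywood lid, 190 by 240 mm, 10 mm thick, flat, 0.2 to 0.3 kg. 0 = shut flat on the rim, grows as it opens (rad), stop at 1.9; starts standing open at 1.55 to 1.85 (1.57 = upright). Stiff hinge: it stays at any angle and must be pushed all the way (about 2 to 3 N at its free edge). Its outer face is the one turned away from the case's inside when open, on top when shut (85 mm above the table).
- lid_hinge (a point): Middle of the lid's hinge line: at the case's (x 95, y 0, z 75.5 mm), in the plane of the lid's inner face (the underside when shut).
- lid_edge (a point): Middle of the lid's free edge, on the outer face, 190 mm from the hinge line.
- flap (a joint): Hold-down flap, plain aluminium sheet, 110 mm from hinge to free edge, 200 mm wide (along the case's y), 4 mm thick, 0.12 kg. 0 = folded flat (level) over the weights, its top 62 mm above the case's underside, 13 mm below the rim; grows as it rises (rad), stop at 1.65; starts at 1.2 to 1.6. Folds down towards the case's +x. Stiff hinge: it stays at any angle (about 1 to 2 N at its free edge moves it). The lid cannot pass through it.
- flap_hinge (a point): Middle of the flap's hinge line, mid-thickness: at the case's (x -82, y 0, z 60 mm).
- flap_edge (a point): Middle of the flap's free edge, mid-thickness, 110 mm from the hinge line.
- weight0_center (a point): Loose brass weight with a small knob, 32 mm across, 41 mm high, 0.1 kg, standing in its compartment in the +x half of the case; point at its centre, half-way up. Stays where it is.
- weight1_center (a point): Loose brass weight with a small knob, 32 mm across, 41 mm high, 0.1 kg, standing in its compartment in the +x half of the case; point at its centre, half-way up. Stays where it is.
- weight2_center (a point): Loose brass weight with a small knob, 32 mm across, 41 mm high, 0.1 kg, standing in its compartment in the +x half of the case; point at its centre, half-way up. Stays where it is.
- bottle: Clear bottle, 62 mm across, 150 mm tall, standing beyond the case's -y end. Origin under its centre. Leave alone.
- hanger: Steel hanger weight, 40 mm across, 82 mm tall, beyond the case's -y end. Origin under its centre. Leave alone.
- spool: White spool lying flat, 60 mm across, 32 mm high, on the robot's left. Origin under its centre. Leave alone.
- screwdriver: Screwdriver lying on the table to the robot's right. Origin on its underside. Leave alone.
- tray: Yellow open tray 100 by 130 by 50 mm on the robot's left. Origin under its centre. Leave alone.
- mug: White mug, 76 mm across, 90 mm tall, far left. Origin under its centre. Leave alone.

How it is judged:
By the outcome, as a careful person would: the job done as asked, in the order asked, and still so for the second after the job is handed in, with the robot touching nothing.
It also fails if it takes over 64 s, if anything falls off the work surface, if the arm or the gripper's body presses on something with over 40 N, if the wrist force passes 120 N, or if a joint passes its speed limit or range.

## Working session

There is one attempt and no reset: what is moved stays moved. The work goes in short steps, Python scripts to look and compute and a shell command to move; the robot and the scene stay as the last step left them, time stands still between calls to the robot, and variables do not carry over. Pictures are saved under pics/ and viewed, at most 10 in all, crops included, and the job is handed in when it is done.

```bash
ls; mkdir -p pics; python3 - <<'E'
from rig import *
import cv2,numpy as np
s=state();print(s)
for n in("scene","side"):
    im,d=read_camera(n);cv2.imwrite(f"pics/{n}0.png",im);np.save(f"{n}0.npy",d);print(n,camera_params(n),(d>0).mean())
print(tip_extent if not callable(tip_extent) else tip_extent())
print(camera_params("wrist"))
E
```

```text
pics
{'t': 0.0, 'joint_pos': array([ 1.13451704e+00,  2.07446370e-01,  1.54301002e+00,  2.73361733e-05,
        1.39350551e+00, -1.50528271e-01]), 'dq': array([ 1.29255218e-03,  9.37688437e-04, -4.42516560e-04, -3.13967154e-04,
        1.63005134e-03,  1.67728703e-05]), 'joint_efforts': array([-7.23638295e-04, -3.83011937e+01, -2.91607332e+01, -2.99524936e-04,
        1.02819060e-02, -1.95283883e-05]), 'position': array([0.16194068, 0.55132984, 0.40348373]), 'tool_rot': array([-0.44723712, -3.10887506,  0.00354953]), 'ft_force': array([-0.77939082, -0.18902851,  0.01729371]), 'wrist_torque': array([-0.00536919,  0.02473576,  0.05500163]), 'gripper_force': 0.0, 'width': 0.08552839166191888}
scene {'fx': 433.4115228495069, 'fy': 433.4115228495069, 'cx': 277.2413653474371, 'cy': 209.18463631234988, 'R': array([[-0.83536004,  0.54945086,  0.01665391],
       [ 0.39727025,  0.62437679, -0.67255481],
       [-0.37993413, -0.55520931, -0.7398599 ]]), 't': array([ 0.46544899, -0.14335255,  1.63675247])} 0.9907780612244897
side {'fx': 450.983050653336, 'fy': 450.983050653336, 'cx': 275.4392615530149, 'cy': 209.47652606556184, 'R': array([[ 0.9984504 , -0.05471516, -0.01015129],
       [-0.03964394, -0.57133947, -0.8197558 ],
       [ 0.03905324,  0.81888794, -0.57262325]]), 't': array([-0.5559325 ,  0.06946286,  1.25627423])} 0.9959948979591837
0.1734
{'fx': 289.125347050819, 'fy': 289.125347050819, 'cx': 281.6255184457788, 'cy': 211.55700046301894, 'hand_eye': array([[ 5.74186334e-04, -9.60444577e-01, -2.78470618e-01,
         7.19122200e-02],
       [ 9.99999825e-01,  5.90765928e-04,  2.43770852e-05,
        -5.90949342e-04],
       [ 1.41098113e-04, -2.78470583e-01,  9.60444748e-01,
         3.14028160e-02],
       [ 0.00000000e+00,  0.00000000e+00,  0.00000000e+00,
         1.00000000e+00]])}
```

View pics/scene0.png

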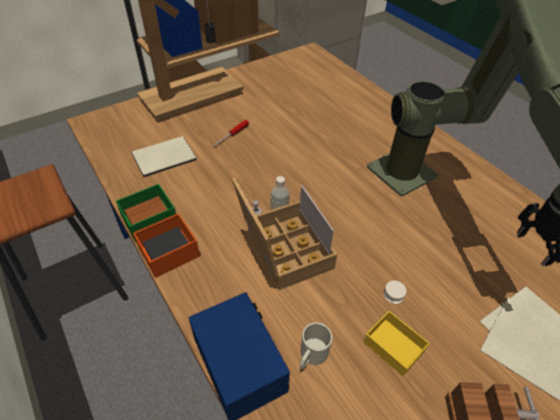

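View pics/side0.png

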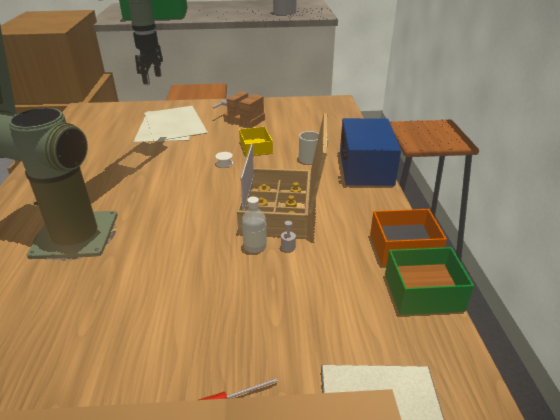

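The scene view shows the case (rim corners about (277,283) and (335,262)). The grey flap stands on the robot side, the lid on the far side at about (245,200), and the bottle and hanger behind at about (280,190) and (256,207). The side view shows the same from the -y end: flap at (248,175), lid at (320,150).

```bash
cat > h.py <<'E'
import numpy as np,cv2
from rig import *
def cloud(n,d):
    c=camera_params(n);v,u=np.mgrid[:420,:560]
    P=np.stack([(u-c["cx"])/c["fx"]*d,(v-c["cy"])/c["fy"]*d,d],-1)
    return (P-c["t"])@c["R"]
E
python3 - <<'E'
from h import *
out=[]
for n in("scene","side"):
    im=cv2.imread(f"pics/{n}0.png");d=np.load(f"{n}0.npy");X=cloud(n,d)
    m=(X[...,0]>.4)&(X[...,0]<.95)&(X[...,1]>-.3)&(X[...,1]<.25)&(X[...,2]>.02)&(X[...,2]<.3)&(d>0)
    P=X[m];hsv=cv2.cvtColor(im,cv2.COLOR_BGR2HSV)[m]
    tab=(d>0)&(abs(X[...,2])<.01);print(n,"table z",np.median(X[...,2][tab]))
    top=np.full((220,220,3),30,np.uint8)
    o=np.argsort(P[:,2]);i=((P[o,0]-.4)/.0025).astype(int);j=((P[o,1]+.3)/.0025).astype(int)
    c=np.stack([np.clip(P[o,2]*900,0,255)*.7,hsv[o,1],hsv[o,2]],-1)
    z=np.zeros((220,220,3),np.uint8);z[i,j]=cv2.applyColorMap(np.clip(P[o,2]*900,0,255).astype(np.uint8).reshape(-1,1),cv2.COLORMAP_JET)[:,0]
    out.append(cv2.resize(z[::-1,::-1],(400,400),interpolation=0))
    # grey flap & lid fits
    np.savez(n+"P.npz",P=P,hsv=hsv)
cv2.imwrite("pics/top.png",np.hstack(out))
E
```

```text
scene table z -0.0009571736217258449
side table z 0.0007481941155919237
```

View pics/top.png

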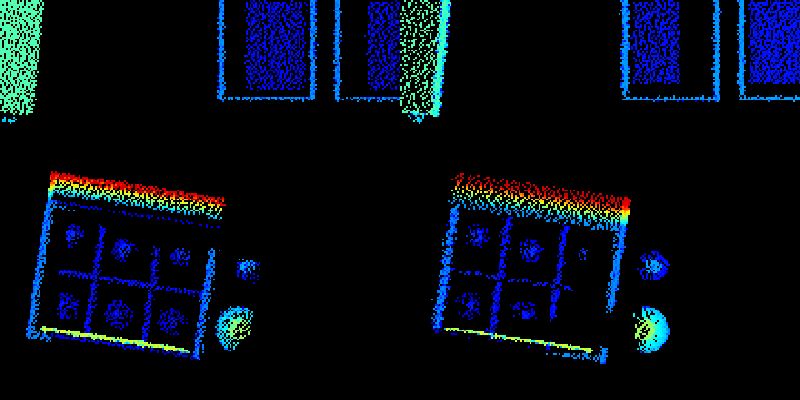

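The two top views made from depth agree. The case is turned about -10° and the flap (a thin line at its near side) is nearly upright. The lid (red) leans outward at the top, and the bottle and hanger are off the right (-y) end. Next I fit the numbers.

```bash
python3 - <<'E'
from h import *
for n in("scene","side"):
    f=np.load(n+"P.npz");P=f["P"];hsv=f["hsv"]
    m=(P[:,0]<.73)&(P[:,1]<.22)&(P[:,2]<.28)
    P=P[m]
    rim=P[(abs(P[:,2]-.075)<.006)&(P[:,1]>-.02)]
    # lid: z>.1, x>.6
    lid=P[(P[:,2]>.1)&(P[:,0]>.59+0*P[:,1])]
    flap=P[(P[:,2]>.09)&(P[:,0]<.54)&(P[:,1]>-.02)]
    for k,L in(("lid",lid),("flap",flap)):
        c=L.mean(0);
        for _ in range(3):
            u,s,vt=np.linalg.svd(L-c,full_matrices=False);nn=vt[2];r=(L-c)@nn;L=L[abs(r)<.006];c=L.mean(0)
        nn=vt[2]*np.sign(vt[2][0]);print(n,k,len(L),"c",c.round(4),"n",nn.round(3),"tilt",np.degrees(np.arcsin(nn[2])).round(1),"yaw",np.degrees(np.arctan2(nn[1],nn[0])).round(2),"sd",((L-c)@nn).std().round(4))
        a=np.arctan2(nn[1],nn[0]);e=np.array([-np.sin(a),np.cos(a)]);s=L[:,:2]@e
        print("   z",np.percentile(L[:,2],[.5,99.5]).round(4),"s",np.percentile(s,[.5,99.5]).round(4))
        if k=="lid": A=a
    for a in (A,):
        ex=np.array([np.cos(a),np.sin(a)]);ey=np.array([-ex[1],ex[0]])
        print(n,"rim z",np.median(rim[:,2]),"u",np.percentile(rim[:,:2]@ex,[.5,99.5]),"v",np.percentile(rim[:,:2]@ey,[.5,99.5]))
        Q=P[(P[:,2]>.12)&(P[:,2]<.17)&(P[:,1]<.0)&(P[:,0]<.55)];print("bottle top region",Q[:,:2].mean(0) if len(Q) else None,(Q[:,:2]@ex).mean(),(Q[:,:2]@ey).max(), P[:,2].max())
E
```

```text
scene lid 843 c [0.6888 0.0826 0.2046] n [ 0.98  -0.143 -0.138] tilt -8.0 yaw -8.29 sd 0.0023
   z [0.1019 0.2651] s [0.0426 0.2804]
scene flap 692 c [0.4849 0.0986 0.1336] n [ 0.988 -0.151 -0.006] tilt -0.3 yaw -8.71 sd 0.0011
   z [0.0905 0.1714] s [0.0654 0.2641]
scene rim z 0.0737491822807629 u [0.45060027 0.65140686] v [0.04999554 0.28200961]
bottle top region [ 0.49579034 -0.06515711] 0.5000041599751204 0.067578444878265 0.26548595691430216
side lid 746 c [0.6723 0.0177 0.199 ] n [ 0.976 -0.132 -0.175] tilt -10.1 yaw -7.71 sd 0.0024
   z [0.1009 0.2647] s [0.0258 0.266 ]
side flap 369 c [0.482  0.0714 0.1367] n [ 0.988 -0.154 -0.001] tilt -0.1 yaw -8.86 sd 0.001
   z [0.0909 0.1721] s [0.0604 0.2582]
side rim z 0.07506520829503258 u [0.45199842 0.6441761 ] v [0.04384046 0.2725872 ]
bottle top region [ 0.49177336 -0.07541289] 0.4974445315255806 0.06222162909880154 0.26577135482430847
```

```bash
cat >> h.py <<'E'
from scipy.spatial.transform import Rotation as Ro
Y=np.radians(-8.6);ex=np.array([np.cos(Y),np.sin(Y),0]);ey=np.array([-ex[1],ex[0],0]);ez=np.array([0,0,1.])
C=np.array([.547,.163])   # case centre in u,v
W=np.stack([-ex,ey,-ez],1) # wanted tool axes
def now():
    s=state();R=Ro.from_rotvec(s["tool_rot"]).as_matrix();p=s["position"];t=p+R[:,2]*tip_extent
    print("t",round(s["t"],2),"tip u,v,z case",(np.array([t@ex-C[0],t@ey-C[1],t[2]])*1e3).round(1),"F case",np.round([s["ft_force"]@ex,s["ft_force"]@ey,s["ft_force"][2]],1),"w",round(s["width"],4),"turn",Ro.from_matrix(R.T@W).as_rotvec().round(3));return s,R,p
def go(u,v,z):  # case mm of the tip, tool upright
    s,R,p=now();T=ex*(u/1e3+C[0])+ey*(v/1e3+C[1])+ez*z/1e3-W[:,2]*tip_extent
    print((u,v,z),"shift",(R.T@(T-p)).round(4),"world TCP",T.round(3))
E
python3 -c "
from h import *
go(-150,0,230)
for n in('scene','side'):
    P=np.load(n+'P.npz')['P'];P=P[(P[:,0]<.73)&(P[:,1]<.22)&(P[:,2]<.28)];q=np.stack([P@ex-C[0],P@ey-C[1],P[:,2]],1)*1e3
    l=q[(q[:,2]>150)&(q[:,0]>60)];r=q[(abs(q[:,2]-75)<5)&(abs(q[:,1])<140)];f=q[(q[:,2]>90)&(q[:,0]<-60)&(q[:,1]>-105)]
    t=l[l[:,2]>258]
    for a in (l,r,f,t):print(n,np.percentile(a,[1,50,99],axis=0).round(1).tolist())
"
```

```text
t 0.1 tip u,v,z case [-469.4  406.   230.2] F case [-0.2  0.7  0.2] w 0.0853 turn [-0.002 -0.    -0.136]
(-150, 0, 230) shift [-0.3713 -0.3595  0.0008] world TCP [0.417 0.102 0.403]
scene [[110.6, -116.1, 152.9], [125.2, 25.9, 239.7], [132.5, 120.8, 264.0]]
scene [[-96.9, -138.1, 70.2], [-27.8, 89.8, 73.8], [103.2, 121.5, 79.7]]
scene [[-85.3, -97.5, 90.8], [-82.3, 9.8, 134.6], [-79.9, 99.6, 170.5]]
scene [[122.2, -115.8, 258.1], [127.5, 15.7, 260.9], [132.8, 118.6, 265.3]]
side [[105.7, -126.1, 152.8], [119.2, -59.4, 226.2], [132.1, 111.7, 264.5]]
side [[-95.5, -126.5, 70.2], [26.1, -56.5, 75.0], [93.8, 116.8, 79.3]]
side [[-84.3, -104.4, 92.1], [-80.9, -22.3, 137.9], [-79.7, 88.8, 171.9]]
side [[122.9, -125.1, 258.2], [127.5, -20.0, 262.5], [132.2, 109.4, 265.2]]
```

The measured sizes fit: rim at ±95 and ±120, flap upright at u -82 and 170 high, lid edge at 263 high, about 1.72 rad. Moving in with the gripper shut.

```bash
python3 -m pendant '[[0,0,-0.136,-0.371,-0.36,0,-1],[0,0,-0.136,-0.371,-0.36,0,-1],[0,0,-0.136,-0.371,-0.36,0,-1],[0,0,-0.136,-0.371,-0.36,0,-1],[0,0,-0.136,-0.371,-0.36,0,-1],[0,0,-0.136,-0.371,-0.36,0,-1],[0,0,-0.136,-0.371,-0.36,0,-1],[0,0,-0.136,-0.371,-0.36,0,-1]]'; python3 -c "
from h import *
go(-150,0,150)"
```

```text
t: 0.77
position: [0.3259, 0.2605, 0.4044]
tool_rot: [-0.234, -3.133, 0.0]
ft_force: [1.4, 0.0, -0.2]
width: -0.0001
gripper_force: 0.0
t 0.77 tip u,v,z case [-263.8  143.2  231. ] F case [ 1.4  0.3 -0.2] w -0.0001 turn [-0.    -0.     0.001]
(-150, 0, 150) shift [-0.1136 -0.1433  0.081 ] world TCP [0.417 0.102 0.323]
```

```bash
python3 -m pendant '[[0,0,0,-0.114,-0.143,0.08,-1],[0,0,0,-0.114,-0.143,0.08,-1],[0,0,0,-0.114,-0.143,0.08,-1],[0,0,0,-0.114,-0.143,0.08,-1],[0,0,0,-0.114,-0.143,0.08,-1],[0,0,0,-0.114,-0.143,0.08,-1],[0,0,0,-0.114,-0.143,0.08,-1],[0,0,0,-0.114,-0.143,0.08,-1]]'; python3 -c "
from h import *
now()
im,d=read_camera('side');cv2.imwrite('pics/s1.png',cv2.resize(im[90:270,180:380],(800,720))[:600])"
```

```text
t: 1.43
position: [0.4169, 0.1041, 0.3245]
tool_rot: [-0.236, -3.132, -0.001]
ft_force: [-0.7, 0.1, 0.1]
width: 0.0001
gripper_force: 0.0
t 1.43 tip u,v,z case [-150.6    2.3  151.1] F case [-0.7 -0.   0.1] w 0.0001 turn [ 0.    -0.001 -0.   ]
```

View pics/s1.png

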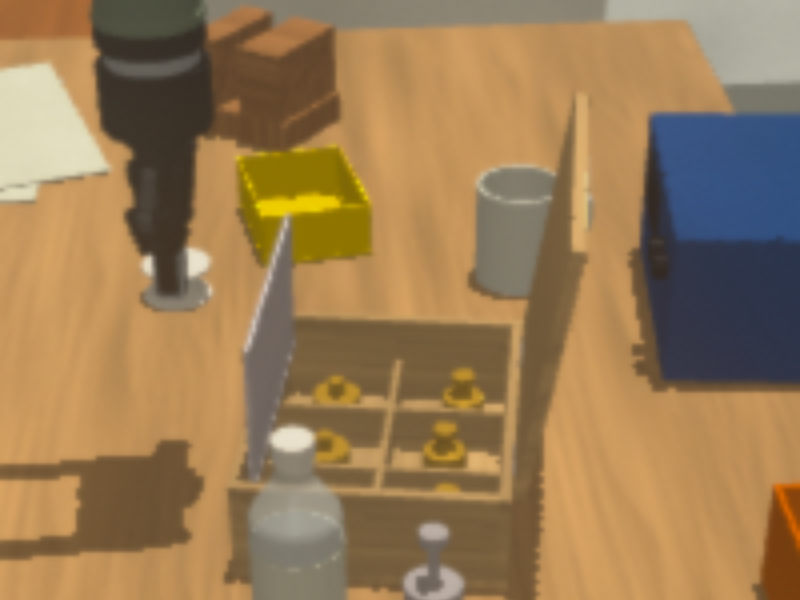

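The shut fingertips (170,290) stand clear behind the flap (270,330), with nothing moved. Sweeping the flap along its arc.

```bash
python3 -m pendant '[[0,0,0,-0.028,-0.002,0,-1],[0,0,0,-0.054,-0.002,0.001,-1],[0,0,0,-0.068,-0.002,0.002,-1],[0,0,0,-0.08,-0.002,0.004,-1],[0,0,0,-0.092,-0.002,0.008,-1],[0,0,0,-0.103,-0.002,0.013,-1],[0,0,0,-0.113,-0.002,0.02,-1],[0,0,0,-0.121,-0.002,0.027,-1]]'; python3 -c "
from h import *
go(-16,0,106)"
```

```text
t: 2.15
position: [0.5371, 0.0855, 0.2985]
tool_rot: [0.231, 3.131, 0.0]
ft_force: [0.1, 0.5, 1.1]
width: -0.0002
gripper_force: 0.5
t 2.15 tip u,v,z case [-28.4   1.9 125.1] F case [0.  0.5 1.1] w -0.0002 turn [0.    0.002 0.003]
(-16, 0, 106) shift [-0.0127 -0.0019  0.0192] world TCP [0.549 0.082 0.279]
```

```bash
python3 -m pendant '[[0,0,0,-0.006,0,0.009,-1],[0,0,0,-0.012,0,0.018,-1],[0,0,0,-0.018,0,0.029,-1],[0,0,0,-0.021,0,0.04,-1],[0,0,0,-0.024,0,0.052,-1],[0,0,0,-0.025,0,0.062,-1],[0,0,0,-0.025,0,0.064,-1],[0,0,0,-0.025,0,0.064,-1]]'; python3 -c "
from h import *
go(-4,0,62)"
```

```text
t: 2.82
position: [0.5613, 0.0804, 0.2353]
tool_rot: [-0.235, -3.131, 0.0]
ft_force: [-5.6, -0.2, 14.0]
width: 0.0001
gripper_force: 7.4
t 2.82 tip u,v,z case [-4.3  0.4 61.9] F case [-5.5 -1.  14. ] w 0.0001 turn [-0.    -0.001  0.001]
(-4, 0, 62) shift [-0.0001 -0.0004 -0.0001] world TCP [0.561 0.08  0.235]
```

The flap bottomed out at 62 mm with 14 N. Lifting clear, straight up.

```bash
python3 -m pendant '[[0,0,0,0,0,-0.02,-1],[0,0,0,0,0,-0.06,-1],[0,0,0,0,0,-0.1,-1],[0,0,0,0,0,-0.14,-1],[0,0,0,0,0,-0.18,-1],[0,0,0,0,0,-0.22,-1],[0,0,0,0,0,-0.245,-1],[0,0,0,0,0,-0.245,-1]]'; python3 -c "
from h import *
go(170,0,300)
p=[]
for n in('scene','side'):
    im,d=read_camera(n);X=cloud(n,d)
    q=np.stack([X@ex-C[0],X@ey-C[1],X[...,2]],-1)*1e3
    f=q[(q[...,0]>-70)&(q[...,0]<20)&(abs(q[...,1])<90)&(q[...,2]<140)&(q[...,2]>5)];print(n,'flap z',np.percentile(f[:,2],[2,50,98]))
    r=q[(abs(q[...,2]-75)<5)&(abs(q[...,1])<140)&(abs(q[...,0])<110)];print('rim',np.percentile(r,[1,99],axis=0).round(1).tolist())
    im=im[160:300,210:360] if n=='scene' else im[110:250,200:350];p.append(cv2.resize(im,(400,373)))
cv2.imwrite('pics/f.png',np.hstack(p))"
```

```text
t: 3.48
position: [0.5622, 0.0802, 0.4861]
tool_rot: [0.234, 3.12, 0.001]
ft_force: [0.9, -0.0, 0.6]
width: -0.0001
gripper_force: 0.0
t 3.48 tip u,v,z case [ -0.8   0.7 312.7] F case [0.9 0.1 0.6] w -0.0001 turn [0.002 0.013 0.   ]
(170, 0, 300) shift [-0.1729 -0.0005  0.015 ] world TCP [0.733 0.054 0.473]
scene flap z [ 6.64053059 60.44937249 65.17043431]
rim [[-98.2, -138.3, 70.1], [103.5, 121.3, 79.4]]
side flap z [59.65495383 62.7705587  65.63432009]
rim [[-96.4, -126.3, 70.2], [93.6, 117.5, 78.8]]
```

View pics/f.png

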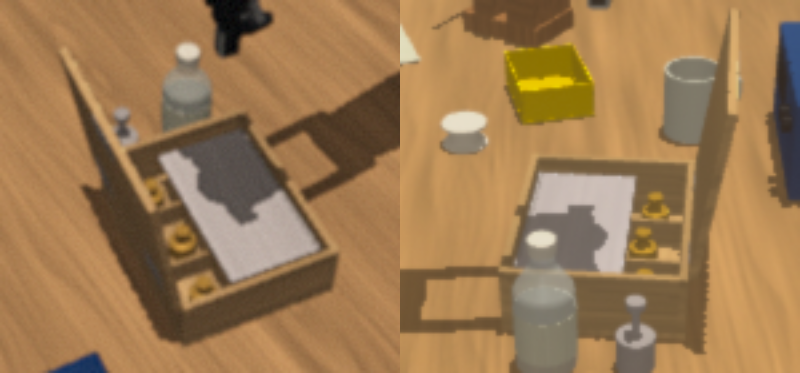

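The flap (240,210 left crop) lies flat at 62 mm, case and weights unmoved. Going over the lid.

```bash
python3 -m pendant '[[0,0,0,-0.04,0,0,-1],[0,0,0,-0.08,0,0,-1],[0,0,0,-0.12,0,0,-1],[0,0,0,-0.16,0,0,-1],[0,0,0,-0.18,0,0,-1],[0,0,0,-0.18,0,0.03,-1],[0,0,0,-0.18,0,0.07,-1],[0,0,0,-0.18,0,0.077,-1]]'; python3 -c "
from h import *
go(160,0,238)"
```

```text
t: 4.25
position: [0.7372, 0.0531, 0.3884]
tool_rot: [-0.234, -3.113, 0.001]
ft_force: [-2.6, 0.5, -2.5]
width: 0.0001
gripper_force: 0.0
t 4.25 tip u,v,z case [170.4  -0.6 215. ] F case [-2.6  0.1 -2.5] w 0.0001 turn [-0.002 -0.02  -0.   ]
(160, 0, 238) shift [ 0.0144  0.0002 -0.0227] world TCP [0.723 0.055 0.411]
```

```bash
python3 -m pendant '[[0,0,0,0,0,0,-1],[0,0,0,0,0,0,-1],[0,0,0,0,0,0,-1]]'; python3 -c "
from h import *
go(150,0,238)"
```

```text
t: 4.5
position: [0.7395, 0.0534, 0.4039]
tool_rot: [0.235, 3.13, 0.0]
ft_force: [-0.6, 0.2, 1.2]
width: -0.0002
gripper_force: 0.0
t 4.5 tip u,v,z case [176.7   0.4 230.5] F case [-0.7  0.1  1.2] w -0.0002 turn [0.    0.003 0.   ]
(150, 0, 238) shift [ 0.0262 -0.0004 -0.0076] world TCP [0.714 0.057 0.411]
```

```bash
python3 -m pendant '[[0,0,0,0.015,0,-0.005,-1],[0,0,0,0.027,0,-0.006,-1],[0,0,0,0.037,0,-0.006,-1],[0,0,0,0.047,0,-0.006,-1],[0,0,0,0.058,0,-0.006,-1],[0,0,0,0.069,0,-0.005,-1],[0,0,0,0.079,0,-0.005,-1],[0,0,0,0.089,0,-0.004,-1]]'; python3 -c "
from h import *
go(11,0,204)"
```

```text
t: 5.17
position: [0.6518, 0.0666, 0.4113]
tool_rot: [0.234, 3.122, 0.001]
ft_force: [1.8, -0.3, 2.3]
width: -0.0001
gripper_force: 1.1
t 5.17 tip u,v,z case [ 89.4   0.6 237.9] F case [1.8 0.  2.3] w -0.0001 turn [0.001 0.011 0.   ]
(11, 0, 204) shift [ 0.0769 -0.0004  0.033 ] world TCP [0.576 0.078 0.377]
```

```bash
python3 -m pendant '[[0,0,0,0.0135,0,0.002,-1],[0,0,0,0.027,0,0.005,-1],[0,0,0,0.04,0,0.01,-1],[0,0,0,0.053,0,0.016,-1],[0,0,0,0.065,0,0.022,-1],[0,0,0,0.077,0,0.03,-1],[0,0,0,0.0875,0,0.039,-1],[0,0,0,0.098,0,0.049,-1]]'; python3 -c "
from h import *
go(-28,0,164)"
```

```text
t: 5.83
position: [0.5551, 0.0814, 0.3614]
tool_rot: [0.234, 3.123, 0.001]
ft_force: [0.4, 0.2, 1.5]
width: -0.0002
gripper_force: 0.7
t 5.83 tip u,v,z case [ -8.7   0.7 188. ] F case [0.4 0.2 1.5] w -0.0002 turn [0.001 0.01  0.001]
(-28, 0, 164) shift [ 0.0179 -0.0005  0.0238] world TCP [0.538 0.084 0.337]
```

```bash
python3 -m pendant '[[0,0,0,0.009,0,0.01,-1],[0,0,0,0.017,0,0.0215,-1],[0,0,0,0.0245,0,0.033,-1],[0,0,0,0.031,0,0.046,-1],[0,0,0,0.036,0,0.059,-1],[0,0,0,0.04,0,0.0725,-1],[0,0,0,0.042,0,0.086,-1],[0,0,0,0.043,0,0.094,-1]]'; python3 -c "
from h import *
go(-54,0,84)"
```

```text
t: 6.5
position: [0.5125, 0.0878, 0.2647]
tool_rot: [0.234, 3.128, 0.001]
ft_force: [-1.1, 1.2, 1.5]
width: -0.0001
gripper_force: 0.4
t 6.5 tip u,v,z case [-52.5   0.6  91.3] F case [-1.3  1.   1.5] w -0.0001 turn [0.001 0.005 0.001]
(-54, 0, 84) shift [ 0.0007 -0.0005  0.0073] world TCP [0.512 0.087 0.257]
```

```bash
python3 -m pendant '[[0,0,0,0,0,0.003,-1],[0,0,0,0,0,0.006,-1],[0,0,0,0,0,0.008,-1],[0,0,0,0,0,0.009,-1],[0,0,0,0,0,0.009,-1],[0,0,0,0,0,0.009,-1]]'; python3 -c "
from h import *
now()"
```

```text
t: 7.0
position: [0.5128, 0.0878, 0.2587]
tool_rot: [0.234, 3.131, -0.0]
ft_force: [-10.6, -0.3, 22.2]
width: -0.0
gripper_force: 11.4
t 7.0 tip u,v,z case [-52.7   0.5  85.3] F case [-10.4  -1.9  22.2] w -0.0 turn [0.    0.002 0.001]
```

The lid bottomed at 85.3 mm with 22 N. Retreating straight up, then checking.

```bash
python3 -m pendant '[[0,0,0,0,0,-0.005,-1],[0,0,0,0,0,-0.03,-1],[0,0,0,0,0,-0.07,-1],[0,0,0,0,0,-0.11,-1],[0,0,0,0,0,-0.15,-1],[0,0,0,0.04,0,-0.16,-1],[0,0,0,0.08,0,-0.16,-1],[0,0,0,0.08,0,-0.16,-1]]'; python3 -c "
from h import *
now()
p=[]
for n in('scene','side'):
    im,d=read_camera(n);X=cloud(n,d);P0=np.load(n+'0.npy')
    q=np.stack([X@ex-C[0],X@ey-C[1],X[...,2]],-1)*1e3
    l=q[(abs(q[...,0])<110)&(abs(q[...,1])<118)&(q[...,2]>60)&(q[...,2]<140)]
    A=np.c_[l[:,:2],np.ones(len(l))];print(n,'lid plane',np.linalg.lstsq(A,l[:,2],rcond=None)[0].round(4),'u range',np.percentile(l[:,0],[.5,99.5]).round(1))
    l=q[(abs(q[...,0])<110)&(abs(q[...,1])<140)&(q[...,2]>79)&(q[...,2]<92)];print(np.percentile(l,[.5,99.5],axis=0).round(1).tolist())
    s=im[160:300,210:360] if n=='scene' else im[110:250,200:350];p.append(cv2.resize(s,(400,373)))
cv2.imwrite('pics/g.png',np.hstack(p))"
```

```text
t: 7.67
position: [0.427, 0.1004, 0.4137]
tool_rot: [-0.232, -3.129, -0.0]
ft_force: [-1.0, 0.8, -2.0]
width: -0.0002
gripper_force: 0.0
t 7.67 tip u,v,z case [-1.405e+02  1.000e-01  2.403e+02] F case [-1.1  0.6 -2. ] w -0.0002 turn [-0.    -0.004  0.002]
scene lid plane [-1.14000e-02 -1.90000e-03  8.37589e+01] u range [-96.3  97.2]
[[-96.3, -120.0, 79.4], [92.5, 120.5, 89.8]]
side lid plane [-4.70000e-03 -5.00000e-04  8.61006e+01] u range [-95.3  98.2]
[[-95.2, -125.8, 79.6], [94.6, 114.6, 89.8]]
```

View pics/g.png

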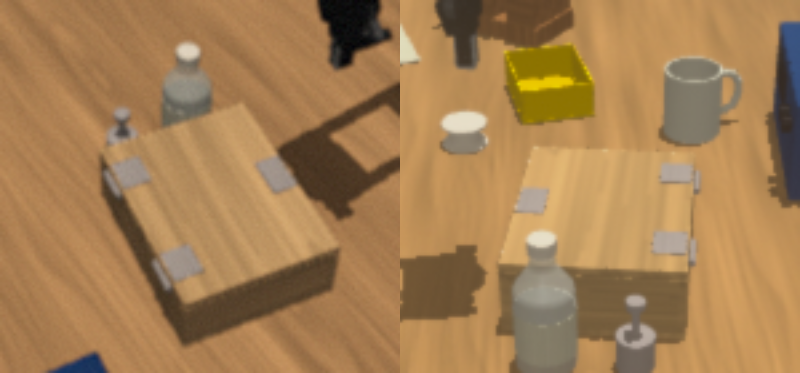

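The lid lies flat on the rim (220,200 left crop) at about 85 mm, the case stands where it was, and the bottle and hanger are untouched.

```bash
python3 -m pendant '[[0,0,0,0,0,0,-1],[0,0,0,0,0,0,-1]]' >/dev/null; python3 -c "
from rig import *
print(hand_in())"
```

```text
the job is handed in; nothing more can be done
None
```

The job is handed in: I pressed the flap flat first and then the lid fully shut, and the last pictures show the case where it stood and nothing beside it disturbed.

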